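# Clamp a pipe nipple in the push-up ratchet vise

## Task

Clamp the black pipe nipple with the white paper band upright in the bench vise, ready for a cap to be screwed on: set it down gently on the vise bed in the middle between the V-jaw and the sliding jaw, then push the sliding jaw up over its clicking ratchet until it holds the nipple firmly by itself when you let go. Lean on the jaw with 17 to 20 N before letting go: less may leave the nipple loose, more may crush its thread. Leave the other fittings where they stand.

Things in the scene. Friction and masses are not known exactly. Their poses are not given: they have to be found in the camera images.
- nipple: the workpiece: black steel pipe nipple standing upright on the bench, 42 mm outside diameter, 100 mm tall, about 0.33 kg, rust-brown threaded ends, a white paper band round its middle; origin at the centre of its underside, z up along the pipe. Three nipples stand about in changing places; only this one has the white band
- vise: blue-grey vise bolted to the bench, bed 310 mm long, 110 mm wide (foot 130), steel bed top 30 mm above the bench. Origin at bench level on its centre line; x (level) is the direction in which the sliding jaw closes, z up. The bed runs from x = -130 to +180 mm; a cross bar 40 mm high stands across its rear end (x = -118 to -130)
- bed_spot (a point): point on the vise's bed top, on the centre line, 30 mm ahead (+x) of the vise's origin, axes as the vise's: between the open jaws, free of both, a good spot to stand the nipple
- v_jaw (a point): point on the vise's centre line, 89 mm ahead of its origin, 60 mm above the bench: mid setting of the fixed jaw (block 96 mm high). Its upright 90 degree V, 37 to 83 mm above the bench, opens to -x; the true V bottom is within 16 mm of this point along x (not measured), so the seated nipple's axis lies 43 to 75 mm ahead of the vise's origin. A rubber cushion behind the V gives 1 mm per 3.2 N, 10 mm at most
- jaw: the vise's sliding jaw, guided along the vise's x, 80 mm wide, 86 mm high above the bench. Origin at bench level on the centre line under its flat gripping face, axes as the vise's. The face starts 16 to 30 mm behind the vise's origin and can travel to 65 mm ahead of it. It slides stiffly: about 2 to 4 N at 15 mm/s, more when pushed faster
- push_plate (a point): middle of the rear surface of the sliding jaw's upright steel wear plate, to be pushed towards +x from behind: 53 mm behind the gripping face, 66 mm above the bench; the plate is 44 mm wide and reaches from 48 to 84 mm above the bench, with free space behind it
- pawl (a point): pivot of the sprung pawl on the jaw's -y side, 52 mm above the bench. It trails into a toothed rack on the bed (top 37 mm above the bench), clicks every 2 mm as the jaw goes forward and stops it from going back past the last tooth clicked: on release the jaw gives back up to 2.5 mm (8 N) of the squeeze. A red thumb tail ahead of the pivot, pressed down, frees it
- nipple_galv: bystander: pale galvanised pipe nipple, 48 mm across, 75 mm tall, standing; origin at the centre of its underside
- nipple_rusty: bystander: all-brown rusty pipe nipple, 34 mm across, 115 mm tall, standing; origin at the centre of its underside
- union: bystander: eight-sided pipe union, 68 mm across, 58 mm tall; origin at the centre of its underside
- plug: bystander: round galvanised plug with a square head, 42 mm across, 47 mm tall; origin at the centre of its underside
- coupling: bystander: grey pipe coupling (socket), 52 mm across, 55 mm tall; origin at the centre of its underside
- elbow: bystander: grey pipe elbow lying on its side, about 70 by 70 mm, 46 mm tall; its origin lies near the outside of its bend
- cap: bystander: rusty domed pipe cap, 58 mm across, 36 mm tall; origin at the centre of its underside

How it is judged:
By the outcome, as a careful person would: the job done as asked, in the order asked, and still so for the second after the job is handed in, with the robot touching nothing.
It also fails if it takes over 58 s, if anything falls off the work surface, if the arm or the gripper's body presses on something with over 40 N, if the wrist force passes 120 N, or if a joint passes its speed limit or range.

## Robot

A 7-joint arm with a two-finger parallel gripper is mounted at the origin on the work surface. World frame = base frame: x ahead of the robot, y to its left, z up, the work surface at z = 0. Lengths are in m, angles in rad, forces in N, time in s.
With the tool pointing down it reaches from about 0.425 to 0.95 m from the base axis. Payload 4.7 kg.
Tool frame: the origin (TCP) lies on the centre line of the jaws, within the pads' length; the fingertips stand 22 mm ahead of it and the grasp point (between the pads) lies 3 mm ahead of it; x points along the fingers, z is the direction in which the jaws open and shut, and the axes are right-handed (so a half turn about x gives the same grasp; the last joint's range is limited). The gripper opens to 87 mm and grips with 3 to 60 N. Pads are 19 mm wide; open, the fingers measure 117 mm over their backs; the gripper's body (75 mm by 190 mm) begins 51 mm behind the grasp point.
Start: joints at [1.13, 0.469, -0.049, 1.532, 0.024, 1.141, -0.082], TCP at [0.27, -0.619, 0.245] pointing down, gripper open.
Joint ranges: [-2.59, 2.59], [-0.33, 1.99], [-1.39, 1.29], [0.1, 2.45], [-1.04, 4.18], [0.21, 1.99], [-2.66, 2.66]. Speed limits (rad/s): [2.57, 2.57, 3.14, 3.14, 3.14, 3.14, 3.14].

## Interface

Orientations are given as a unit quaternion [x, y, z, w].
In Python, from station import sensors, cams, close_job gives the robot as it stands. The module is installed in compiled form; this text tells all that it offers.
- The arm moves only by the tool move_arm, never from a script. Its argument "steps" is one flat list of numbers, 7 for each row, row after row: the shift along the tool's x, y, z in m, then the turn, a rotation vector about the tool's x, y, z in rad, then the finger opening in m, from 0 to 0.087. In form: [tx, ty, tz, wx, wy, wz, jaw, tx, ty, tz, wx, wy, wz, jaw, ...]. A call has exactly 10 rows; each row is the pose to reach, as a shift and turn from the pose commanded when the call began, along the tool's axes at that moment; what a row does not reach only later rows make up. A row lasts 1/8 s, in which the tool goes at most 62.5 mm and 10.7 degrees, less where a joint would pass 70% of its speed; a pose out of reach is approached as far as the arm can. A call with a gripper value outside its range is refused whole. The fingers move at their own pace and stop on an object; "force" is the grip in N (left out, the last holds). Time passes only in rows, so rows that repeat a pose let the fingers close, or fill a call up. It gives the time, the measured TCP pose, the force and the opening at its end, in the units of the state.
- sensors.read_state(): the state, without advancing time (a new reading comes with each control period).
- cams.read_camera(name): name is "side" or "top" or "wrist"; returns a dict with "pixels" (384x512x3 uint8, red, green, blue), "intrinsics" (3x3 intrinsics, pixels), "R" (3x3) and "t" (3): a world point X has camera coordinates R X + t; the wrist camera has in their place "tool_from_camera" (4x4, takes a point from camera to tool coordinates, whose origin is the TCP and whose axes are the tool frame's). Camera axes: x right, y down, z forward; pixel columns grow to the right and rows downward; lengths in m; the calibration is good to about 2 mm. The wrist camera is an equidistant fisheye: a pixel r from the principal point sees the ray r / f radians off the axis. A picture is of the moment at which its call begins: read the wrist's pose just before it. There is no depth.
- close_job(): hands the job in, once; it reports no verdict.
The state is a dict: "t": time; "joint_pos": joint angles; "joint_vel": joint speeds; "tau": joint torques, N m; "ee_pos": TCP position; "ee_rot": TCP orientation; "force": force on the tool from outside, world axes, zero at the start; "ft_torque": the same for the moment, N m; "opening": finger opening in m.
Only numpy, scipy, OpenCV 4.12 (cv2) and the standard library are available. Lean on these libraries where they do the work, as an engineer would, in place of code of your own. Each camera call takes 0.05 s, during which the arm holds its last target.

## Working session

There is one attempt and no reset: what is moved stays moved. The work goes in short steps, Python scripts to look and compute and a tool call to move; the robot and the scene stay as the last step left them, time stands still between calls to the robot, and variables do not carry over. Pictures are saved under pics/ and viewed, and the job is handed in when it is done.

Besides the shell and the picture viewer there is one more tool, called after "Call:" as a command line: name --argument value ..., lists and objects as JSON in quotes. move_arm: Moves the arm, as the interface text tells. Its arguments: {"type":"object","properties":{"steps":{"type":"array","items":{"type":"number"}},"force":{"type":"number"}},"required":["steps"]}

```bash
mkdir -p pics; cat > h.py <<'E'
import numpy as np, cv2
from station import sensors, cams
from scipy.spatial.transform import Rotation as Ro
def ray(c,u,v):
    K=np.array(c['intrinsics']);R=np.array(c['R']);t=np.array(c['t'])
    d=R.T@np.linalg.solve(K,[u,v,1.]); return -R.T@t,d
def onz(c,u,v,z):
    o,d=ray(c,u,v); return o+d*(z-o[2])/d[2]
def proj(c,X):
    p=np.array(c['R'])@np.array(X)+np.array(c['t']); p=np.array(c['intrinsics'])@p; return p[:2]/p[2]
E
python3 - <<'E'
from h import *
import pickle
s=sensors.read_state(); print({k:np.round(v,3).tolist() for k,v in s.items()})
D={}
for n in ['top','side','wrist']:
    c=cams.read_camera(n); D[n]=c
    cv2.imwrite(f'pics/{n}0.png',cv2.resize(c['pixels'][:,:,::-1],(768,576),interpolation=cv2.INTER_CUBIC))
    print(n,{k:np.round(v,3).tolist() for k,v in c.items() if k!='pixels'})
pickle.dump(D,open('d0.pkl','wb'))
E
```

```text
{'t': 0.0, 'joint_pos': [1.13, 0.469, -0.049, 1.534, 0.024, 1.141, -0.082], 'joint_vel': [0.0, 0.002, 0.001, 0.001, -0.0, -0.0, 0.002], 'tau': [0.001, -50.798, -0.08, -23.615, -0.061, 0.038, 0.0], 'ee_pos': [0.27, -0.618, 0.244], 'ee_rot': [0.388, 0.592, -0.387, 0.591], 'force': [-0.311, -0.509, 0.342], 'ft_torque': [-0.006, 0.044, 0.012], 'opening': 0.087}
top {'intrinsics': [[372.471, 0.0, 252.204], [0.0, 372.471, 189.533], [0.0, 0.0, 1.0]], 'R': [[0.004, -1.0, 0.005], [-0.987, -0.005, -0.159], [0.159, -0.004, -0.987]], 't': [0.047, 0.611, 0.955]}
side {'intrinsics': [[461.682, 0.0, 253.966], [0.0, 461.682, 185.852], [0.0, 0.0, 1.0]], 'R': [[-0.926, -0.377, -0.013], [-0.222, 0.572, -0.79], [0.305, -0.729, -0.613]], 't': [0.575, 0.148, 1.085]}
wrist {'intrinsics': [[297.319, 0.0, 253.947], [0.0, 297.319, 188.124], [0.0, 0.0, 1.0]], 'tool_from_camera': [[-0.0, -0.293, 0.956, -0.14], [-0.0, -0.956, -0.293, 0.079], [1.0, -0.001, 0.0, -0.001], [0.0, 0.0, 0.0, 1.0]]}
```

View pics/top0.png

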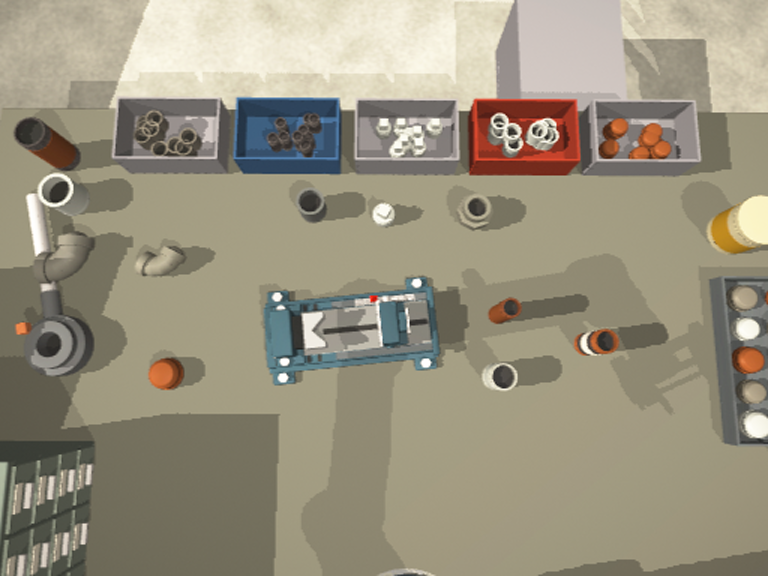

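View pics/side0.png

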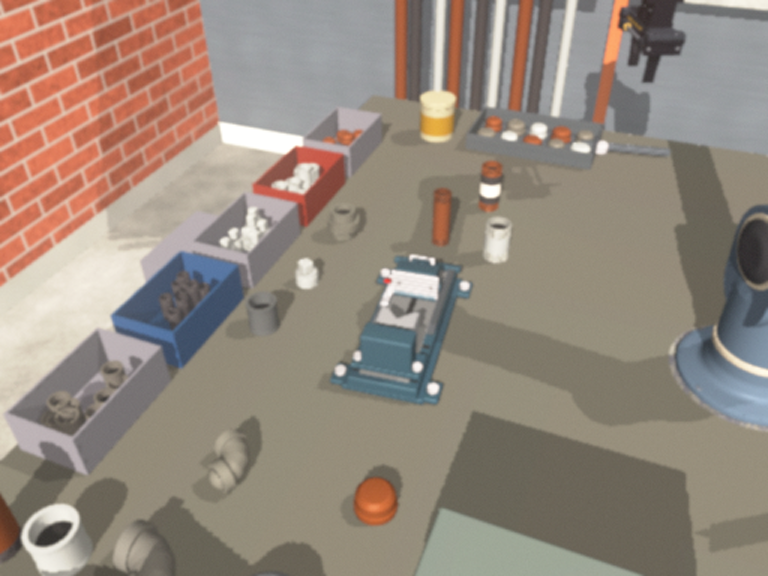

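View pics/wrist0.png

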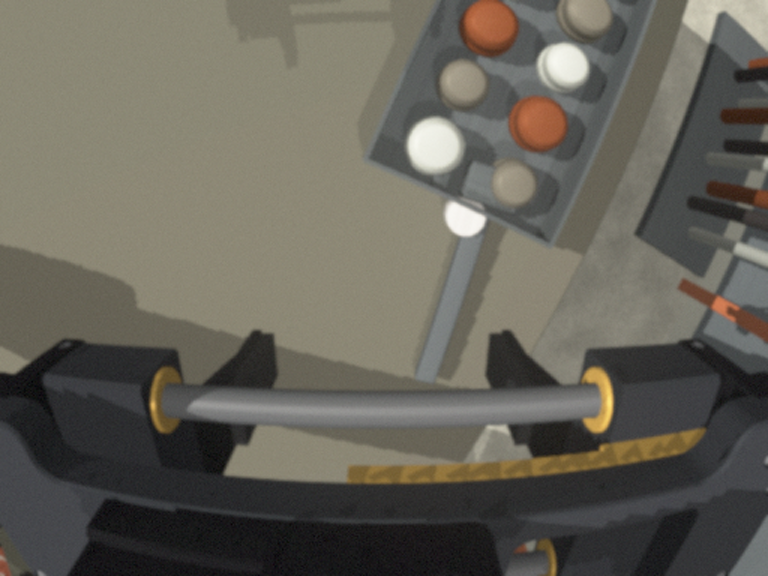

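```bash
python3 - <<'E'
from h import *
import pickle
D=pickle.load(open('d0.pkl','rb'))
t=D['top']['pixels'][170:270,165:425,::-1]
cv2.imwrite('pics/tc.png',cv2.resize(t,None,fx=3,fy=3,interpolation=cv2.INTER_CUBIC))
t=D['side']['pixels'][95:275,215:345,::-1]
cv2.imwrite('pics/sc.png',cv2.resize(t,None,fx=3.3,fy=3.3,interpolation=cv2.INTER_CUBIC))
s=sensors.read_state();print(Ro.from_quat(s['ee_rot']).as_matrix().round(3))
E
```

```text
[[-0.001  0.916  0.4  ]
 [ 0.001  0.4   -0.916]
 [-1.    -0.    -0.001]]
```

View pics/tc.png

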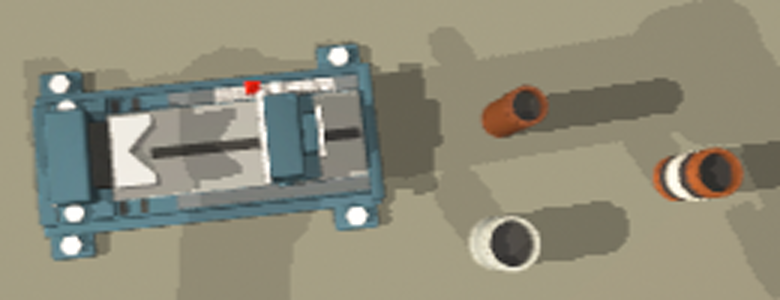

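View pics/sc.png

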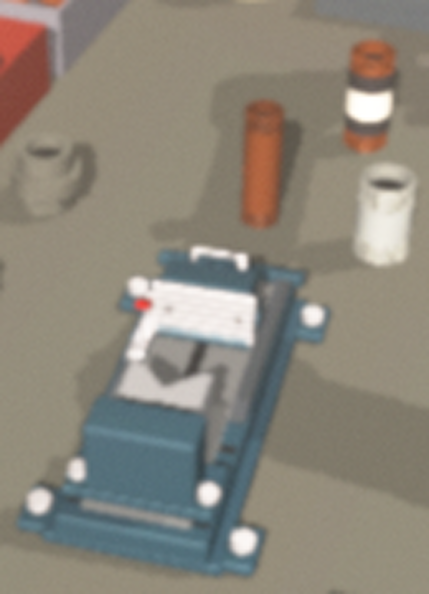

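```bash
python3 - <<'E'
from h import *
import pickle
D=pickle.load(open('d0.pkl','rb'))
c=D['top'];s=D['side']
f=lambda u,v,z:onz(c,u/3+165-.33,v/3+170-.33,z)[:2].round(4)
print('nip top',f(717,171,.1)); print('rusty',f(528,105,.115),'galv',f(513,242,.075))
g=lambda u,v,z:onz(s,u/3.3+215-.35,v/3.3+95-.35,z)[:2].round(4)
print('nip side top',g(374,50,.1),'bottom front',g(366,147,0))
print('rusty side',g(264,108,.115),'galv',g(388,178,.075))
B=[(59,84),(338,56),(357,215),(71,246)]
for b in B: print('bolt',f(*b,.015))
for b in [(143,287),(312,315),(243,541),(39,501)]: print('bolt s',g(*b,.015))
# jaw
for n,p,z in [('face top L',(265,92),.086),('face top R',(268,180),.086),('plate a',(319,107),.084),('plate b',(323,157),.084),('Vblock top left edge top',(46,112),.096),('Vbl bot',(54,203),.096),('slot l',(152,153),.03),('slot r',(358,133),.03),('red',(252,88),.055)]: print(n,f(*p,z))
E
```

```text
nip top [ 0.51  -0.332]
rusty [ 0.5633 -0.1712] galv [ 0.4504 -0.1641]
nip side top [ 0.5085 -0.3328] bottom front [ 0.5052 -0.3235]
rusty side [ 0.5639 -0.1716] galv [ 0.449  -0.1638]
bolt [0.5929 0.2383]
bolt [ 0.6204 -0.0201]
bolt [ 0.474  -0.0365]
bolt [0.4451 0.2225]
bolt s [ 0.6161 -0.0194]
bolt s [ 0.4733 -0.0343]
bolt s [0.4449 0.2237]
bolt s [0.592  0.2401]
face top L [0.577  0.0481]
face top R [0.5016 0.0453]
plate a [0.5644 0.0015]
plate b [ 0.5214 -0.0017]
Vblock top left edge top [0.5577 0.234 ]
Vbl bot [0.4811 0.2246]
slot l [0.5283 0.1496]
slot r [ 0.5473 -0.0367]
red [0.5846 0.0595]
```

```bash
cat >> h.py <<'E'
d=np.array([-.1075,.9942,0]); ORG=np.array([.5358,.0762,0])
RT=np.column_stack([[0,0,-1],d,np.cross([0,0,-1],d)])  # tool axes
def rel(P,s=None,R=RT):
    s=s or sensors.read_state(); Rc=Ro.from_quat(s['ee_rot']).as_matrix()
    print('shift',(Rc.T@(np.array(P)-s['ee_pos'])).round(4),'rot',Ro.from_matrix(Rc.T@R).as_rotvec().round(4))
    return s
E
python3 - <<'E'
from h import *
print(RT); rel([.5095,-.3325,.17])
E
```

```text
[[ 0.     -0.1075  0.9942]
 [ 0.      0.9942  0.1075]
 [-1.      0.      0.    ]]
shift [ 0.074   0.3338 -0.1658] rot [-1.2667e+00 -1.3000e-03 -9.0000e-04]
```

Call:
move_arm --steps '[0,0.02,-0.01,-0.14,0,0,0.087,0,0.06,-0.03,-0.28,0,0,0.087,0,0.11,-0.055,-0.42,0,0,0.087,0,0.165,-0.08,-0.56,0,0,0.087,0.01,0.215,-0.105,-0.7,0,0,0.087,0.025,0.26,-0.13,-0.84,0,0,0.087,0.045,0.3,-0.15,-0.98,0,0,0.087,0.06,0.325,-0.161,-1.12,-0.001,-0.001,0.087,0.07,0.334,-0.166,-1.23,-0.001,-0.001,0.087,0.074,0.334,-0.166,-1.267,-0.001,-0.001,0.087]'

```text
t: 1.4
ee_pos: [0.51, -0.3316, 0.1696]
ee_rot: [-0.039, 0.706, 0.039, 0.706]
force: [-1.0, -0.4, -0.4]
opening: 0.0871
```

```bash
python3 - <<'E'
from h import *
s=rel([.5095,-.3325,.068]); print(s['t'],s['ee_pos'],s['force'])
c=cams.read_camera('wrist')
cv2.imwrite('pics/w1.png',cv2.resize(c['pixels'][:,:,::-1],(768,576)))
E
```

```text
shift [ 0.1016 -0.0009 -0.0005] rot [ 0.0031 -0.0007 -0.0001]
1.4 [ 0.50998382 -0.33156788  0.16963647] [-0.9848547  -0.36116736 -0.42787502]
```

View pics/w1.png

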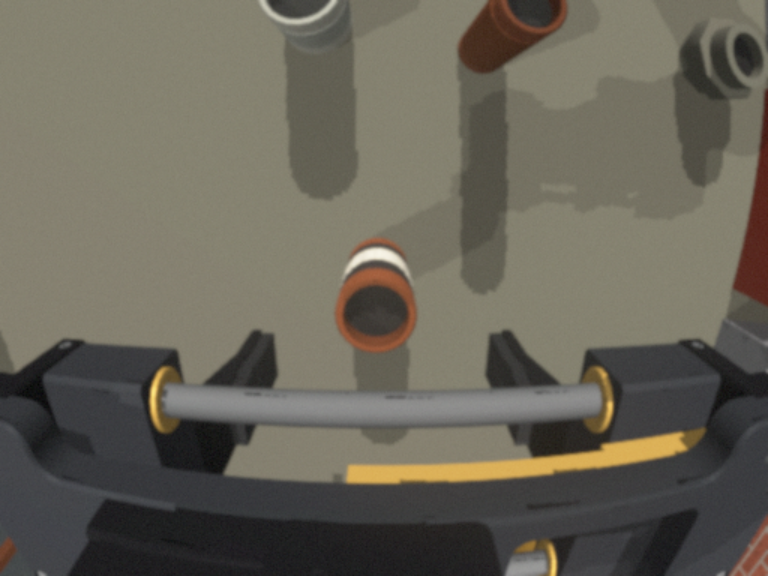

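The wrist picture shows the banded nipple's rim centred at about (376,311) of 768x576, between the open fingers.

```bash
cat >> h.py <<'E'
def wray(c,s,u,v,z):
    K=c['intrinsics'];T=np.array(c['tool_from_camera']);x=(u-K[0][2])/K[0][0];y=(v-K[1][2])/K[1][1]
    r=np.hypot(x,y); dc=np.array([np.sin(r)*x/r,np.sin(r)*y/r,np.cos(r)])
    R=Ro.from_quat(s['ee_rot']).as_matrix(); dw=R@T[:3,:3]@dc; o=R@T[:3,3]+s['ee_pos']
    return o+dw*(z-o[2])/dw[2]
E
python3 - <<'E'
from h import *
import pickle
c=pickle.load(open('d0.pkl','rb'))['wrist']
s=sensors.read_state()
for p in [(376,311),(336,311),(416,311),(376,271),(376,352)]: print(wray(c,s,p[0]/1.5,p[1]/1.5,.1).round(4))
E
```

```text
[ 0.506  -0.3334  0.1   ]
[ 0.486  -0.3356  0.1   ]
[ 0.526  -0.3312  0.1   ]
[ 0.5038 -0.3127  0.1   ]
[ 0.5084 -0.3561  0.1   ]
```

Call:
move_arm --steps '[0.02,-0.0003,-0.0006,0,0,0,0.087,0.05,-0.0008,-0.0015,0.003,0,0,0.087,0.08,-0.0012,-0.0023,0.003,0,0,0.087,0.098,-0.0012,-0.0023,0.003,0,0,0.087,0.1016,-0.0012,-0.0023,0.003,0,0,0.087,0.1016,-0.0012,-0.0023,0.003,0,0,0.06,0.1016,-0.0012,-0.0023,0.003,0,0,0.035,0.1016,-0.0012,-0.0023,0.003,0,0,0.035,0.1016,-0.0012,-0.0023,0.003,0,0,0.035,0.1016,-0.0012,-0.0023,0.003,0,0,0.035]' --force 25

```text
t: 2.7
ee_pos: [0.5078, -0.3344, 0.0692]
ee_rot: [-0.038, 0.706, 0.037, 0.706]
force: [-0.2, -0.1, 0.6]
opening: 0.0445
```

```bash
python3 - <<'E'
from h import *
s=sensors.read_state(); print(s['t'],s['ee_pos'].round(4) if hasattr(s['ee_pos'],'round') else s['ee_pos'],s['force'],s['opening'])
rel(list(ORG[:2]+.03*d[:2])+[.19])
E
```

```text
2.7 [ 0.5078 -0.3344  0.0692] [-0.19326333 -0.14607497  0.6040347 ] 0.04453538493614476
shift [-0.1215  0.4352  0.0709] rot [-0.0027  0.0004  0.0016]
```

Call:
move_arm --steps '[0,0,0,0,0,0,0.035,0,0,0,0,0,0,0.035,0,0,0,0,0,0,0.035,-0.01,0,0,0,0,0,0.035,-0.03,0,0,0,0,0,0.035,-0.06,0,0,0,0,0,0.035,-0.09,0,0,0,0,0,0.035,-0.12,0,0,0,0,0,0.035,-0.14,0,0,0,0,0,0.035,-0.15,0,0,0,0,0,0.035]'

```text
t: 3.95
ee_pos: [0.5082, -0.3342, 0.2214]
ee_rot: [-0.038, 0.705, 0.036, 0.707]
force: [0.6, -1.3, -3.8]
opening: 0.0416
```

```bash
python3 - <<'E'
from h import *
s=rel(list(ORG[:2]+.03*d[:2])+[.22]); print(s['force'],s['ee_pos'])
c=cams.read_camera('wrist')
cv2.imwrite('pics/w2.png',cv2.resize(c['pixels'][:,:,::-1],(768,576)))
E
```

```text
shift [1.000e-04 4.353e-01 7.040e-02] rot [-0.0026  0.0026  0.0033]
[ 0.60511378 -1.30858408 -3.80031848] [ 0.50818611 -0.33421757  0.22138792]
```

View pics/w2.png

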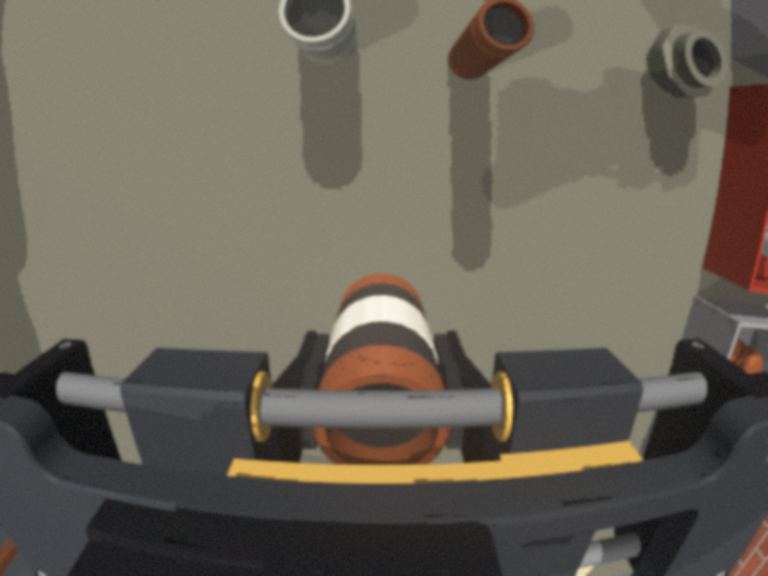

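Call:
move_arm --steps '[0,0.015,0.002,0,0,0,0.035,0,0.05,0.008,0,0,0,0.035,0,0.1,0.016,0,0,0,0.035,0,0.155,0.025,0,0,0,0.035,0,0.21,0.034,0,0,0,0.035,0,0.265,0.043,0,0,0,0.035,0,0.32,0.052,0,0,0,0.035,0,0.375,0.061,0,0.001,0.001,0.035,0,0.42,0.068,-0.001,0.002,0.002,0.035,0,0.4353,0.0704,-0.002,0.0026,0.0033,0.035]'

```text
t: 5.25
ee_pos: [0.5302, 0.1109, 0.2177]
ee_rot: [-0.039, 0.708, 0.041, 0.704]
force: [-0.5, -1.0, -3.3]
opening: 0.0416
```

```bash
python3 - <<'E'
from h import *
import pickle
s=rel(list(ORG[:2]+.03*d[:2])+[.1]); print(s['t'],s['force'],s['ee_pos'])
D={}
for n in ['wrist','top','side']:
    c=cams.read_camera(n);D[n]=c
    cv2.imwrite(f'pics/{n}3.png',cv2.resize(c['pixels'][:,:,::-1],(768,576)))
pickle.dump((s,D),open('d3.pkl','wb'))
E
```

```text
shift [ 0.1177 -0.0055  0.0023] rot [ 0.0061 -0.0043 -0.0039]
5.25 [-0.54240497 -1.01449009 -3.26252507] [0.53017623 0.11087281 0.21768437]
```

View pics/wrist3.png

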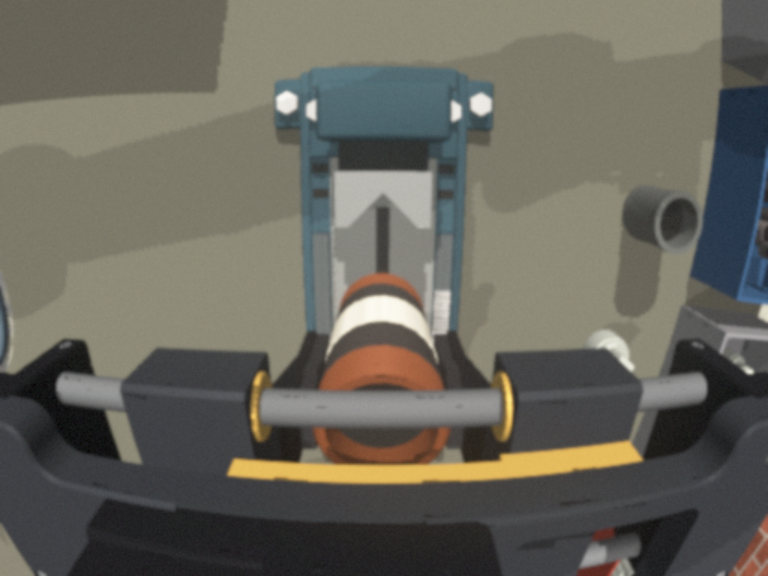

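View pics/side3.png

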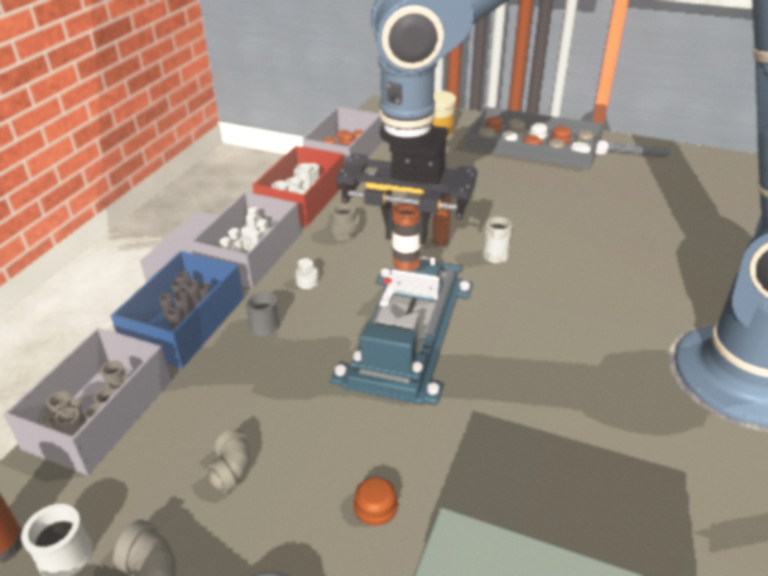

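```bash
python3 - <<'E'
from h import *
import pickle
s,D=pickle.load(open('d3.pkl','rb'));c=D['wrist']
f=lambda u,v,z:wray(c,s,u/1.5,v/1.5,z)
v=np.array([-d[1],d[0],0])
for n,u,w,z in [('Vbot',382,194,.083),('slot',382,260,.03),('slotfar',382,208,.03),('boltL',286,103,.015),('boltR',480,103,.015),('tcp',0,0,0)]:
    P=f(u,w,z) if n!='tcp' else np.array(s['ee_pos'])
    print(n,P.round(4),'vise',((P-ORG)@d).round(4),((P-ORG)@v).round(4))
s=sensors.read_state();print(s['ee_pos'],s['force']);rel(list(ORG[:2]+.03*d[:2])+[.1])
E
```

```text
Vbot [0.5222 0.1643 0.083 ] vise 0.089 0.004
slot [0.5283 0.1095 0.03  ] vise 0.0339 0.0038
slotfar [0.5238 0.1489 0.03  ] vise 0.0735 0.0041
boltL [0.4417 0.2213 0.015 ] vise 0.1544 0.078
boltR [0.589  0.2382 0.015 ] vise 0.1553 -0.0703
tcp [0.5302 0.1109 0.2177] vise 0.0351 0.0019
[0.53122122 0.10625899 0.21763093] [ 0.42913919 -0.59726278 -3.24546832]
shift [ 0.1176 -0.0005  0.0018] rot [ 0.0008 -0.0042 -0.0013]
```

Call:
move_arm --steps '[0.01,0,0,0,-0.001,0,0.035,0.03,0,0,0,-0.003,0,0.035,0.055,0,0,0,-0.004,-0.001,0.035,0.08,0,0,0,-0.004,-0.001,0.035,0.098,0,0,0,-0.004,-0.001,0.035,0.107,0,0,0,-0.004,-0.001,0.035,0.111,0,0,0,-0.004,-0.001,0.035,0.113,0,0,0,-0.004,-0.001,0.035,0.114,0,0,0,-0.004,-0.001,0.035,0.114,0,0,0,-0.004,-0.001,0.035]'

```text
t: 6.65
ee_pos: [0.532, 0.1064, 0.1048]
ee_rot: [-0.037, 0.705, 0.038, 0.707]
force: [1.3, 0.7, -2.8]
opening: 0.0415
```

```bash
python3 - <<'E'
from h import *
s=rel(list(ORG[:2]+.03*d[:2])+[.0992]); print(s['t'],s['force'],s['ee_pos'])
c=cams.read_camera('side')
t=c['pixels'][95:275,215:345,::-1]
cv2.imwrite('pics/s4.png',cv2.resize(t,None,fx=3.3,fy=3.3,interpolation=cv2.INTER_CUBIC))
E
```

```text
shift [ 0.0056 -0.0005  0.0005] rot [-0.0007  0.0024 -0.0009]
6.65 [ 1.29770773  0.72727296 -2.78732626] [0.53202396 0.10642029 0.10478198]
```

View pics/s4.png

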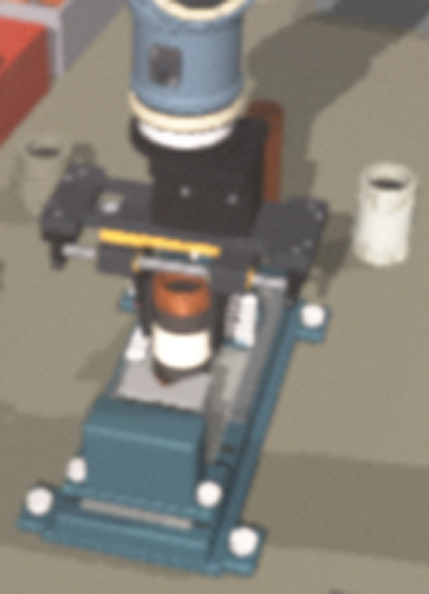

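Call:
move_arm --steps '[0.0005,0,0,0,0,0,0.035,0.001,0,0,0,0,0,0.035,0.0015,0,0,0,0,0,0.035,0.002,0,0,0,0,0,0.035,0.0025,0,0,0,0,0,0.035,0.003,0,0,0,0,0,0.035,0.0035,0,0,0,0,0,0.035,0.004,0,0,0,0,0,0.035,0.0043,0,0,0,0,0,0.035,0.0043,0,0,0,0,0,0.035]'

```text
t: 7.95
ee_pos: [0.5318, 0.1064, 0.1001]
ee_rot: [-0.037, 0.706, 0.038, 0.707]
force: [0.4, 0.3, -2.2]
opening: 0.0413
```

Call:
move_arm --steps '[0.0002,0,0,0,0,0,0.035,0.0004,0,0,0,0,0,0.035,0.0006,0,0,0,0,0,0.035,0.0008,0,0,0,0,0,0.035,0.001,0,0,0,0,0,0.035,0.0012,0,0,0,0,0,0.035,0.0014,0,0,0,0,0,0.035,0.0014,0,0,0,0,0,0.035,0.0014,0,0,0,0,0,0.035,0.0014,0,0,0,0,0,0.035]'

```text
t: 9.2
ee_pos: [0.5318, 0.1064, 0.099]
ee_rot: [-0.037, 0.705, 0.038, 0.707]
force: [-1.8, -0.1, 4.6]
opening: 0.0417
```

Call:
move_arm --steps '[-0.0003,0,0,0,0,0,0.042,-0.0006,0,0,0,0,0,0.046,-0.0006,0,0,0,0,0,0.052,-0.0006,0,0,0,0,0,0.06,-0.0006,0,0,0,0,0,0.06,-0.002,0,0,0,0,0,0.06,-0.01,0,0,0,0,0,0.06,-0.03,0,0,0,0,0,0.06,-0.055,0,0,0,0,0,0.06,-0.08,0,0,0,0,0,0.06]'

```text
t: 10.45
ee_pos: [0.5317, 0.1064, 0.18]
ee_rot: [-0.037, 0.705, 0.038, 0.707]
force: [-0.3, -0.4, -1.5]
opening: 0.06
```

```bash
python3 - <<'E'
from h import *
import pickle
s=sensors.read_state(); print(s['t'],s['force'],s['ee_pos'],s['opening'])
D={}
for n in ['wrist','side']:
    c=cams.read_camera(n);D[n]=c
cv2.imwrite('pics/w5.png',cv2.resize(D['wrist']['pixels'][:,:,::-1],(768,576)))
t=D['side']['pixels'][95:275,215:345,::-1]
cv2.imwrite('pics/s5.png',cv2.resize(t,None,fx=3.3,fy=3.3,interpolation=cv2.INTER_CUBIC))
pickle.dump((s,D),open('d5.pkl','wb'))
E
```

```text
10.45 [-0.32144824 -0.43695289 -1.48708643] [0.53169301 0.10636719 0.18003178] 0.060041037193288675
```

View pics/w5.png

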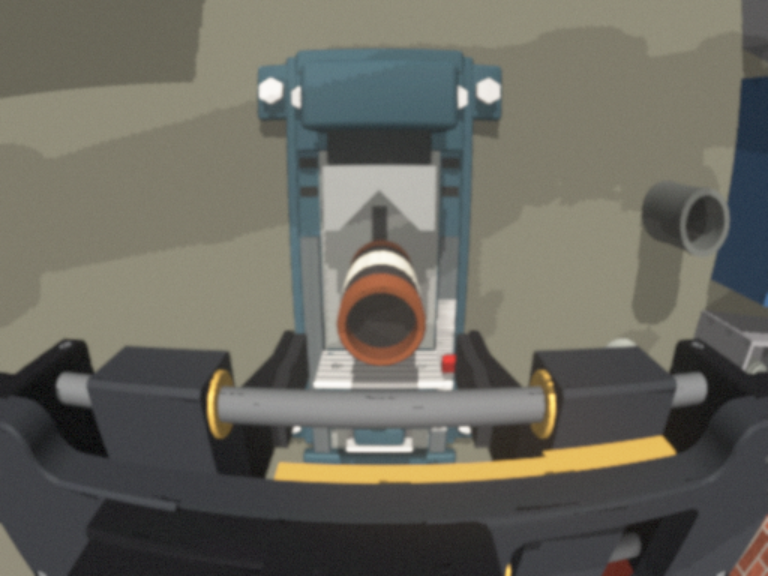

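View pics/s5.png

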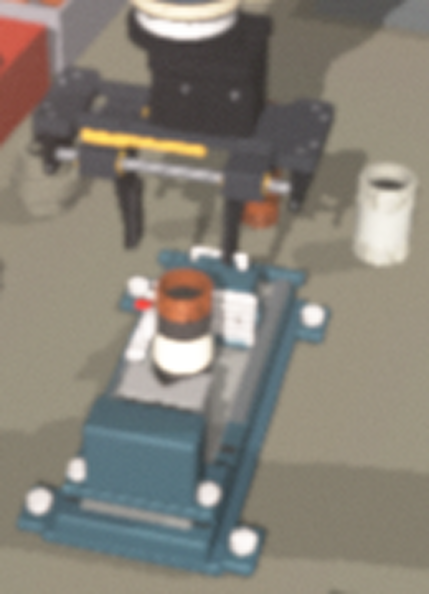

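The nipple stands upright on the bed on the centre line (rim about (381,319)). The jaw's red tail is at (449,362) and the wear plate's top edge is at about (380,446).

```bash
python3 - <<'E'
from h import *
import pickle
s,D=pickle.load(open('d5.pkl','rb'));c=D['wrist']
v=np.array([-d[1],d[0],0])
for n,u,w,z in [('rim',381,319,.13),('plateL',346,447,.084),('plateR',414,447,.084),('plate rear',380,452,.084),('plate fr',380,440,.084),('Vbot',380,192,.083)]:
    P=wray(c,s,u/1.5,w/1.5,z); print(n,P.round(4),'vise',((P-ORG)@d).round(4),((P-ORG)@v).round(4))
P=ORG-.112*d; rel([P[0],P[1],.2]); rel([P[0],P[1],.076])
t=c['pixels'][270:320,190:330,::-1]
cv2.imwrite('pics/w5c.png',cv2.resize(t,None,fx=5,fy=5,interpolation=cv2.INTER_CUBIC))
E
```

```text
rim [0.5294 0.1113 0.13  ] vise 0.0356 0.0026
plateL [ 5.183e-01 -4.000e-04  8.400e-02] vise -0.0743 0.0257
plateR [0.5628 0.0043 0.084 ] vise -0.0744 -0.0191
plate rear [ 0.541  -0.0021  0.084 ] vise -0.0784 0.0033
plate fr [0.5399 0.0081 0.084 ] vise -0.0682 0.0032
Vbot [0.5233 0.1642 0.083 ] vise 0.0888 0.003
shift [-0.0183 -0.1429 -0.0008] rot [-0.0008  0.008  -0.0014]
shift [ 0.1057 -0.1431 -0.0017] rot [-0.0008  0.008  -0.0014]
```

View pics/w5c.png

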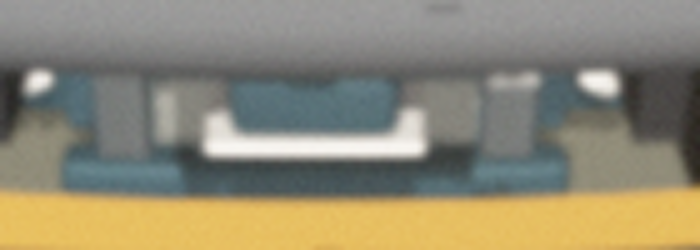

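Call:
move_arm --steps '[0,-0.01,0,0,0,0,0.05,0,-0.045,0,0,0.004,-0.001,0.03,0,-0.09,0,0,0.008,-0.001,0.01,0,-0.13,0,0,0.008,-0.001,0,0.005,-0.141,0,0,0.008,-0.001,0,0.03,-0.142,0,0,0.008,-0.001,0,0.065,-0.142,0,0,0.008,-0.001,0,0.095,-0.142,0,0,0.008,-0.001,0,0.105,-0.142,0,0,0.008,-0.001,0,0.105,-0.142,0,0,0.008,-0.001,0]' --force 30

```text
t: 11.8
ee_pos: [0.5465, -0.0342, 0.073]
ee_rot: [-0.038, 0.709, 0.038, 0.703]
force: [0.2, 0.6, 0.3]
opening: 0.0006
```

```bash
cat >> h.py <<'E'
def st():
    s=sensors.read_state(); v=np.array([-d[1],d[0],0]); P=np.array(s['ee_pos'])-ORG
    print('t',round(s['t'],2),'vise x %.4f y %.4f z %.4f'%(P@d,P@v,P[2]),'Fd %.2f'%(np.array(s['force'])@d),np.round(s['force'],2),'open',round(s['opening'],4)); return s
E
python3 - <<'E'
from h import *
st()
for i in range(3):
    c=cams.read_camera(['side','top','wrist'][i]); cv2.imwrite(f'pics/p{i}.png',cv2.resize(c['pixels'][:,:,::-1],(768,576))); st()
    if i==0:
        t=c['pixels'][95:275,215:345,::-1]
        cv2.imwrite('pics/s6.png',cv2.resize(t,None,fx=3.3,fy=3.3,interpolation=cv2.INTER_CUBIC))
E
```

```text
t 11.8 vise x -0.1109 y 0.0012 z 0.0730 Fd 0.60 [0.15 0.62 0.28] open 0.0006
t 11.85 vise x -0.1111 y 0.0004 z 0.0739 Fd 1.06 [-0.41  1.02  1.15] open 0.0006
t 11.9 vise x -0.1112 y 0.0001 z 0.0744 Fd 0.15 [ 0.96  0.25 -0.25] open 0.0002
t 11.95 vise x -0.1114 y -0.0001 z 0.0746 Fd 0.38 [ 0.48  0.44 -0.04] open 0.0003
```

View pics/s6.png

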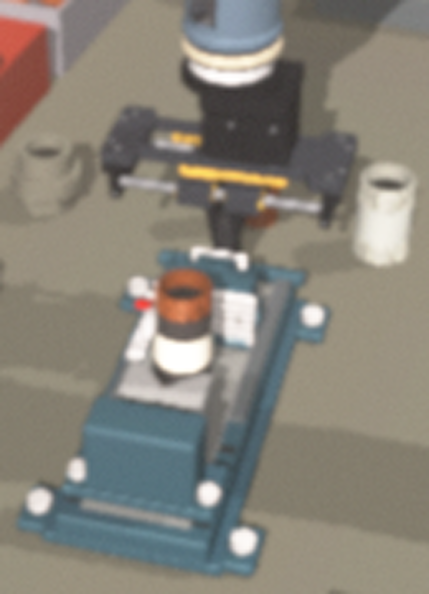

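View pics/p2.png

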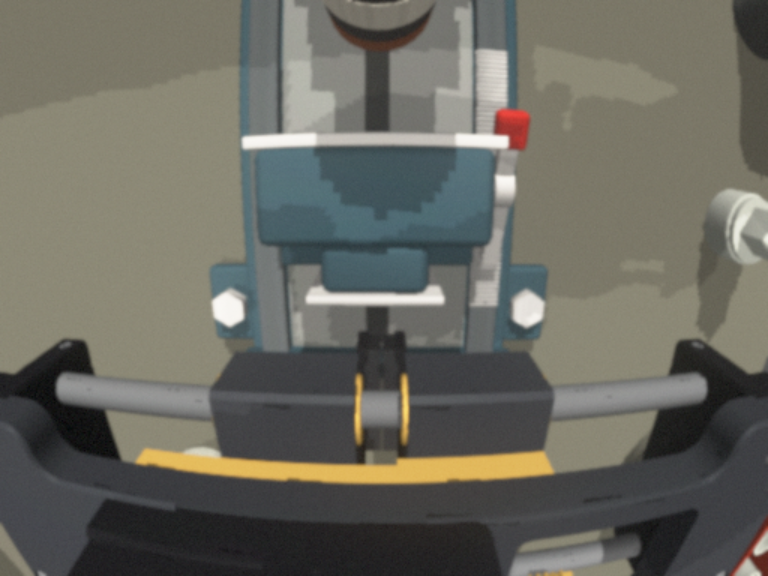

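Call:
move_arm --steps '[0,0.003,0,0,0,0,0,0,0.006,0,0,0,0,0,0,0.009,0,0,0,0,0,0,0.012,0,0,0,0,0,0,0.014,0,0,0,0,0,0,0.016,0,0,0,0,0,0,0.018,0,0,0,0,0,0,0.02,0,0,0,0,0,0,0.022,0,0,0,0,0,0,0.024,0,0,0,0,0]'

```text
t: 13.2
ee_pos: [0.5445, -0.0119, 0.0736]
ee_rot: [-0.038, 0.708, 0.037, 0.704]
force: [0.4, -3.1, 0.1]
opening: 0.0004
```

```bash
python3 -c "
from h import *
st()"
```

```text
t 13.2 vise x -0.0886 y 0.0008 z 0.0736 Fd -3.10 [ 0.42 -3.07  0.09] open 0.0004
```

Call:
move_arm --steps '[0,0.002,0,0,0,0,0,0,0.004,0,0,0,0,0,0,0.006,0,0,0,0,0,0,0.008,0,0,0,0,0,0,0.01,0,0,0,0,0,0,0.012,0,0,0,0,0,0,0.014,0,0,0,0,0,0,0.016,0,0,0,0,0,0,0.018,0,0,0,0,0,0,0.02,0,0,0,0,0]'

```text
t: 14.45
ee_pos: [0.5423, 0.0091, 0.0735]
ee_rot: [-0.038, 0.708, 0.038, 0.704]
force: [-0.4, -3.5, 0.1]
opening: 0.0003
```

```bash
python3 -c "
from h import *
st()"
```

```text
t 14.45 vise x -0.0674 y 0.0008 z 0.0735 Fd -3.42 [-0.39 -3.48  0.11] open 0.0003
```

Call:
move_arm --steps '[0,0.002,0,0,0,0,0,0,0.004,0,0,0,0,0,0,0.006,0,0,0,0,0,0,0.008,0,0,0,0,0,0,0.01,0,0,0,0,0,0,0.012,0,0,0,0,0,0,0.013,0,0,0,0,0,0,0.014,0,0,0,0,0,0,0.015,0,0,0,0,0,0,0.016,0,0,0,0,0]'

```text
t: 15.7
ee_pos: [0.5407, 0.0242, 0.0736]
ee_rot: [-0.038, 0.708, 0.037, 0.704]
force: [1.6, -4.4, -0.5]
opening: 0.0002
```

```bash
python3 -c "
from h import *
st()
c=cams.read_camera('wrist'); cv2.imwrite('pics/w7.png',cv2.resize(c['pixels'][:,:,::-1],(768,576)))
c=cams.read_camera('side')
st()
t=c['pixels'][95:275,215:345,::-1]
cv2.imwrite('pics/s7.png',cv2.resize(t,None,fx=3.3,fy=3.3,interpolation=cv2.INTER_CUBIC))
"
```

```text
t 15.7 vise x -0.0523 y 0.0008 z 0.0736 Fd -4.60 [ 1.62 -4.45 -0.49] open 0.0002
t 15.8 vise x -0.0516 y 0.0008 z 0.0735 Fd -4.13 [ 2.03 -3.93 -0.57] open 0.0007
```

View pics/w7.png

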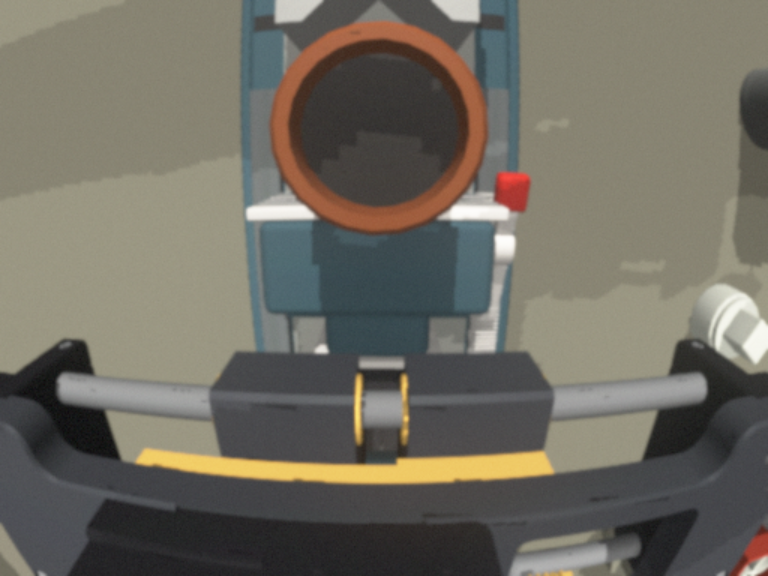

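View pics/s7.png

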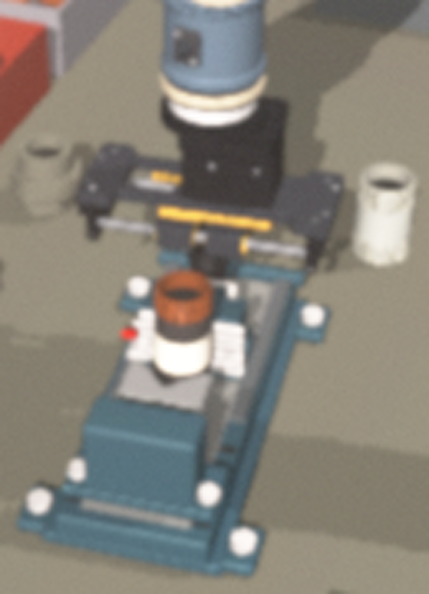

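Call:
move_arm --steps '[0,0.0012,0,0,0,0,0,0,0.0024,0,0,0,0,0,0,0.0036,0,0,0,0,0,0,0.0048,0,0,0,0,0,0,0.006,0,0,0,0,0,0,0.0072,0,0,0,0,0,0,0.0084,0,0,0,0,0,0,0.0096,0,0,0,0,0,0,0.0108,0,0,0,0,0,0,0.012,0,0,0,0,0]'

```text
t: 17.05
ee_pos: [0.5393, 0.0369, 0.0736]
ee_rot: [-0.038, 0.708, 0.038, 0.704]
force: [1.9, -4.5, -1.0]
opening: 0.0003
```

```bash
python3 -c "
from h import *
st()"
```

```text
t 17.05 vise x -0.0395 y 0.0007 z 0.0736 Fd -4.71 [ 1.94 -4.53 -1.03] open 0.0003
```

Call:
move_arm --steps '[0,0.001,0,0,0,0,0,0,0.002,0,0,0,0,0,0,0.003,0,0,0,0,0,0,0.004,0,0,0,0,0,0,0.005,0,0,0,0,0,0,0.006,0,0,0,0,0,0,0.007,0,0,0,0,0,0,0.008,0,0,0,0,0,0,0.009,0,0,0,0,0,0,0.01,0,0,0,0,0]'

```text
t: 18.3
ee_pos: [0.5383, 0.0469, 0.0736]
ee_rot: [-0.038, 0.708, 0.038, 0.704]
force: [3.4, -5.0, -0.3]
opening: 0.0001
```

```bash
python3 -c "
from h import *
st()"
```

```text
t 18.3 vise x -0.0294 y 0.0007 z 0.0736 Fd -5.37 [ 3.4  -5.04 -0.32] open 0.0001
```

Call:
move_arm --steps '[0,0.0008,0.0001,0,0,0,0,0,0.0016,0.0002,0,0,0,0,0,0.0024,0.0003,0,0,0,0,0,0.0032,0.0004,0,0,0,0,0,0.004,0.0005,0,0,0,0,0,0.0048,0.0006,0,0,0,0,0,0.0056,0.0007,0,0,0,0,0,0.0064,0.0008,0,0,0,0,0,0.0072,0.0008,0,0,0,0,0,0.008,0.0008,0,0,0,0]'

```text
t: 19.55
ee_pos: [0.5377, 0.0526, 0.0736]
ee_rot: [-0.039, 0.709, 0.036, 0.703]
force: [-0.7, -9.2, 5.1]
opening: 0.0006
```

```bash
python3 -c "
from h import *
st()
c=cams.read_camera('wrist'); cv2.imwrite('pics/w8.png',cv2.resize(c['pixels'][:,:,::-1],(768,576)))
st()"
```

```text
t 19.55 vise x -0.0237 y 0.0007 z 0.0736 Fd -9.07 [-0.74 -9.2   5.12] open 0.0006
t 19.6 vise x -0.0237 y 0.0007 z 0.0736 Fd -8.42 [-1.4  -8.62  3.72] open 0.0004
```

View pics/w8.png

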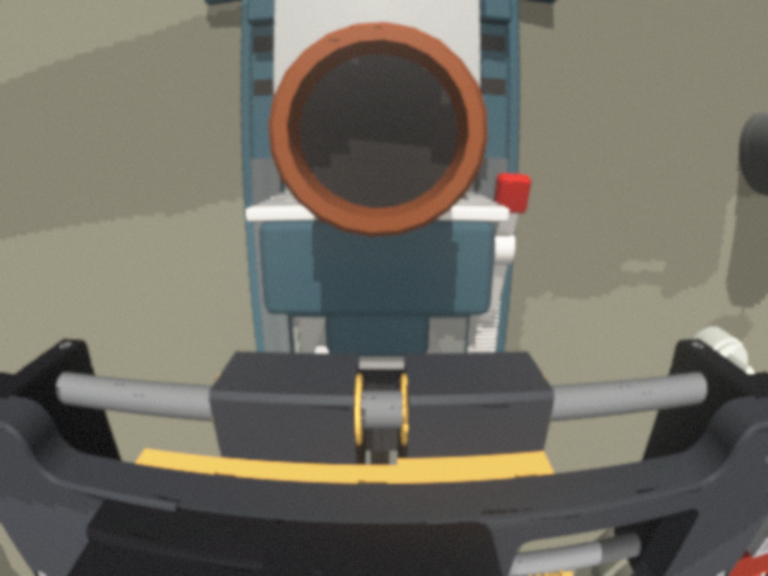

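Call:
move_arm --steps '[0,0.0004,0,0,0,0,0,0,0.0008,0,0,0,0,0,0,0.0012,0,0,0,0,0,0,0.0016,0,0,0,0,0,0,0.002,0,0,0,0,0,0,0.0024,0,0,0,0,0,0,0.0028,0,0,0,0,0,0,0.003,0,0,0,0,0,0,0.003,0,0,0,0,0,0,0.003,0,0,0,0,0]'

```text
t: 20.85
ee_pos: [0.5375, 0.0535, 0.0736]
ee_rot: [-0.039, 0.709, 0.035, 0.703]
force: [-0.7, -12.4, 4.6]
opening: 0.0004
```

```bash
python3 -c "
from h import *
st()
for i in range(3): cams.read_camera('wrist'); st()"
```

```text
t 20.85 vise x -0.0228 y 0.0007 z 0.0736 Fd -12.27 [ -0.66 -12.41   4.56] open 0.0004
t 20.9 vise x -0.0228 y 0.0007 z 0.0736 Fd -11.84 [ -0.33 -11.94   5.86] open 0.0005
t 20.95 vise x -0.0228 y 0.0007 z 0.0736 Fd -11.34 [ -1.12 -11.53   4.87] open 0.0001
t 21.0 vise x -0.0228 y 0.0007 z 0.0736 Fd -12.18 [ -0.9  -12.34   4.72] open 0.0005
```

Call:
move_arm --steps '[0,0.0005,0,0,0,0,0,0,0.001,0,0,0,0,0,0,0.0015,0,0,0,0,0,0,0.002,0,0,0,0,0,0,0.0025,0,0,0,0,0,0,0.003,0,0,0,0,0,0,0.0034,0,0,0,0,0,0,0.0037,0,0,0,0,0,0,0.004,0,0,0,0,0,0,0.004,0,0,0,0,0]'

```text
t: 22.25
ee_pos: [0.5374, 0.055, 0.0736]
ee_rot: [-0.04, 0.709, 0.033, 0.703]
force: [0.3, -17.3, 5.5]
opening: 0.0005
```

```bash
python3 -c "
from h import *
st()
for i in range(4): cams.read_camera('wrist'); st()"
```

```text
t 22.25 vise x -0.0213 y 0.0007 z 0.0736 Fd -17.27 [  0.3  -17.34   5.53] open 0.0005
t 22.3 vise x -0.0213 y 0.0007 z 0.0736 Fd -16.47 [ -0.35 -16.6    6.06] open 0.0004
t 22.35 vise x -0.0213 y 0.0007 z 0.0736 Fd -16.27 [ -0.64 -16.43   6.64] open 0.0008
t 22.4 vise x -0.0213 y 0.0007 z 0.0736 Fd -16.54 [ -0.83 -16.73   5.52] open 0.0008
t 22.45 vise x -0.0212 y 0.0007 z 0.0736 Fd -15.83 [ -0.4  -15.97   4.87] open 0.0005
```

Call:
move_arm --steps '[0,0.0002,0,0,0,0,0,0,0.0004,0,0,0,0,0,0,0.0006,0,0,0,0,0,0,0.0008,0,0,0,0,0,0,0.001,0,0,0,0,0,0,0.0012,0,0,0,0,0,0,0.0014,0,0,0,0,0,0,0.0015,0,0,0,0,0,0,0.0015,0,0,0,0,0,0,0.0015,0,0,0,0,0]'

```text
t: 23.7
ee_pos: [0.5373, 0.0555, 0.0736]
ee_rot: [-0.04, 0.709, 0.032, 0.703]
force: [-0.7, -18.2, 7.2]
opening: 0.0004
```

```bash
python3 -c "
from h import *
st()
for i in range(5): cams.read_camera('wrist'); st()"
```

```text
t 23.7 vise x -0.0207 y 0.0007 z 0.0736 Fd -18.05 [ -0.72 -18.23   7.19] open 0.0004
t 23.75 vise x -0.0207 y 0.0007 z 0.0736 Fd -18.26 [  0.51 -18.31   6.21] open 0.0005
t 23.8 vise x -0.0207 y 0.0008 z 0.0736 Fd -19.64 [  0.27 -19.72   6.99] open 0.0006
t 23.85 vise x -0.0207 y 0.0008 z 0.0736 Fd -17.75 [ -1.03 -17.96   6.61] open 0.0004
t 23.9 vise x -0.0207 y 0.0007 z 0.0736 Fd -18.21 [ -0.16 -18.33   7.39] open 0.0003
t 23.95 vise x -0.0207 y 0.0007 z 0.0736 Fd -18.66 [ -0.28 -18.8    7.05] open 0.0003
```

Call:
move_arm --steps '[0,-0.002,0,0,0,0,0,0,-0.004,0,0,0,0,0,0,-0.006,0,0,0,0,0,0,-0.009,0,0,0,0,0,0,-0.012,0,0,0,0,0,0,-0.018,0,0,0,0,0,0,-0.025,0,0,0,0,0,0,-0.032,0,0,0,0,0,0,-0.04,0,0,0,0,0,0,-0.045,0,0,0,0,0]'

```text
t: 25.2
ee_pos: [0.5421, 0.0176, 0.0735]
ee_rot: [-0.038, 0.708, 0.037, 0.704]
force: [-0.0, 0.2, 0.6]
opening: 0.0008
```

```bash
python3 -c "
from h import *
st()
c=cams.read_camera('wrist'); cv2.imwrite('pics/w9.png',cv2.resize(c['pixels'][:,:,::-1],(768,576)))
c=cams.read_camera('side')
st()
t=c['pixels'][95:275,215:345,::-1]
cv2.imwrite('pics/s9.png',cv2.resize(t,None,fx=3.3,fy=3.3,interpolation=cv2.INTER_CUBIC))
"
```

```text
t 25.2 vise x -0.0589 y -0.0000 z 0.0735 Fd 0.17 [-0.01  0.17  0.59] open 0.0008
t 25.3 vise x -0.0591 y -0.0000 z 0.0735 Fd -0.37 [ 0.18 -0.36  0.59] open 0.0001
```

View pics/w9.png

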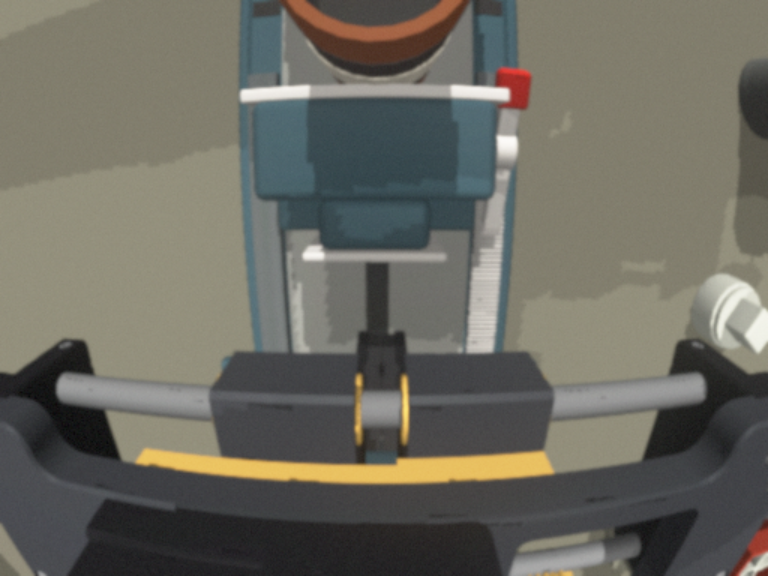

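View pics/s9.png

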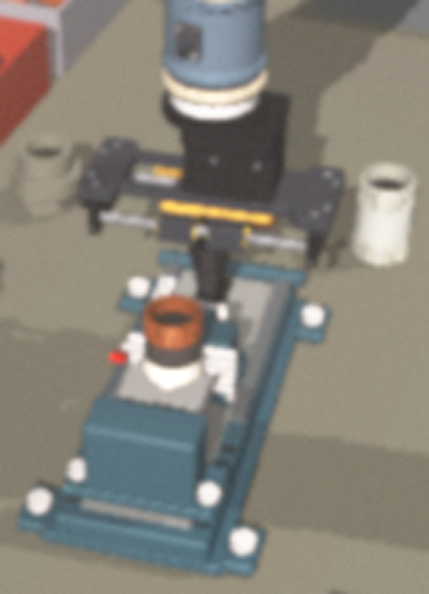

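Call:
move_arm --steps '[-0.005,-0.003,0,0,0,0,0,-0.02,-0.005,0,0,0,0,0,-0.045,-0.005,0,0,0,0,0,-0.08,-0.005,0,0,0,0,0,-0.115,-0.005,0,0,0,0,0,-0.14,-0.005,0,0,0,0,0,-0.155,-0.005,0,0,0,0,0,-0.16,-0.005,0,0,0,0,0,-0.16,-0.005,0,0,0,0,0,-0.16,-0.005,0,0,0,0,0]'

```text
t: 26.55
ee_pos: [0.543, 0.0135, 0.2325]
ee_rot: [-0.038, 0.709, 0.038, 0.703]
force: [0.0, -0.5, -0.2]
opening: 0.0002
```

```bash
python3 -c "
from h import *
s=st()
c=cams.read_camera('wrist'); cv2.imwrite('pics/w10.png',cv2.resize(c['pixels'][:,:,::-1],(768,576)))
import pickle; pickle.dump((s,c),open('d10.pkl','wb'))
c=cams.read_camera('side'); st()
cv2.imwrite('pics/s10.png',cv2.resize(c['pixels'][:,:,::-1],(768,576)))
"
```

```text
t 26.55 vise x -0.0631 y -0.0005 z 0.2325 Fd -0.50 [ 0.02 -0.5  -0.22] open 0.0002
t 26.65 vise x -0.0631 y -0.0006 z 0.2327 Fd -0.28 [-0.6  -0.35 -0.84] open 0.0005
```

View pics/w10.png

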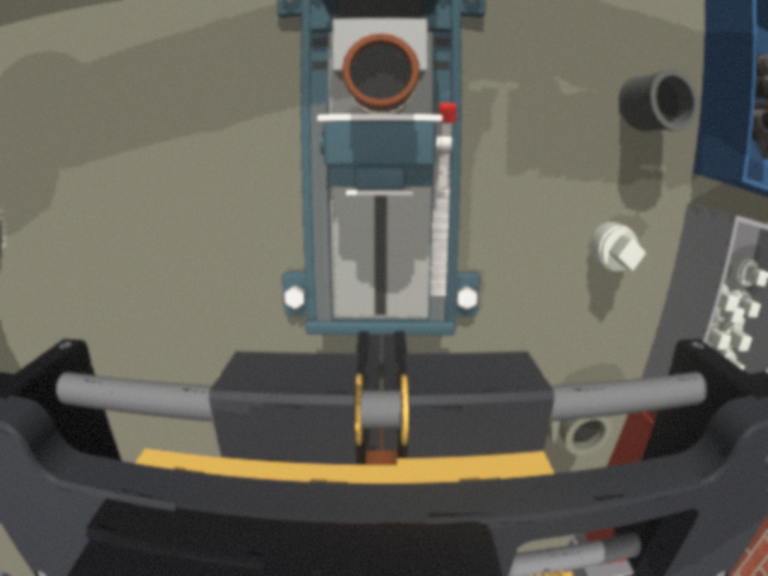

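View pics/s10.png

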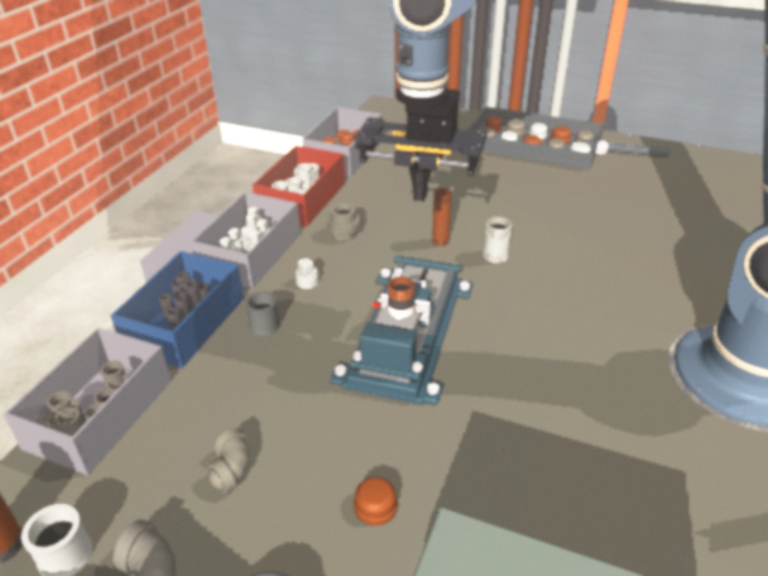

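```bash
python3 -c "
from h import *
import pickle
s,c=pickle.load(open('d10.pkl','rb'))
v=np.array([-d[1],d[0],0])
for n,u,w,z in [('plate',379,196,.084),('face',380,114.5,.086),('rim',381,71,.13),('rimnear',381,109,.13),('rimfar',381,34,.13)]:
    P=wray(c,s,u/1.5,w/1.5,z); print(n,round((P-ORG)@d,4),round((P-ORG)@v,4))
s9=pickle.load(open('d10.pkl','rb'))
"
```

```text
plate -0.0123 0.0039
face 0.0403 0.0032
rim 0.0609 0.0021
rimnear 0.0399 0.0022
rimfar 0.082 0.0021
```

```bash
python3 -c "
from station import close_job
print(close_job())"
```

```text
the job is handed in; nothing more can be done
None
```

The banded nipple is clamped upright in the vise, and I handed the job in at about 27 s. I set it down lightly on the bed spot, pressing with roughly 7 N. I then pushed the sliding jaw up by its wear plate until the nipple sat in the V.

- **Lean:** I leaned on the jaw with about 18.4 N on average, with readings from 17.8 to 19.6 N. The force sensor's zero wanders by about 0.5 N, so the true lean was roughly 18 to 19 N. Then I backed off.
- **After release:** the wrist view shows the jaw face against the nipple at 40 mm, with the two edges agreeing to under 1 mm. The nipple's axis is at 61 mm, inside the seated range. The jaw gave back about 1 mm on release, so the ratchet held.
- **Robot and other fittings:** the gripper is clear of everything. The other fittings I could see in the last side view stand where they did.
- **Disagreements:** the wrist camera placed points 2 to 4 mm off the other cameras, so its positions are only that good. While leaning, the sensor also showed 5 to 7 N upward, probably friction at the plate.
- **Not tested:** I did not tug the nipple to test the hold.

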